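Roll a roller home under the guard hood with a pusher

TASK

Draw the orange pusher out of its blue garage, put it down and let go, then take it again farther back so that it can reach in under the clear hood. With its blade, gently roll the steel roller along the track under the hood until the roller has pushed the green gauge slide fully home; do not ram it and do not touch the roller with the fingers. Then draw the pusher back out of the hood, leave it lying in the open part of the track, and do not disturb the other things on the bench.

Things in the scene. Friction and masses are not known exactly. Their poses are not given: they have to be found in the camera images.
- track: Fixed aluminium roll track, 400 x 84 mm. Origin: centre of its underside; +x runs along it from the open trough into the hood, z up. Rubber-lined floor, top at z = 6 mm; side rails 8 mm thick, up to z = 16 mm, 46 mm apart inside. Trough x = -200 to +40 mm is open above and at the rear; the clear hood covers x = +40 to +200 mm.
- hood_mouth (a point): Middle of the hood's mouth, on the track floor (axes as the track). Hood: inside 50 mm wide, roof underside 62 mm and top 66 mm above this point. The green slide stands in the hood at a place that differs each time and is not reported: with the roller fully home its axis lies 85 to 110 mm beyond the mouth, to be found by touch or sight.
- roller: Loose steel roller, 43 mm diameter, 40 mm long, 0.17 to 0.35 kg, lying in the trough before the hood (axis 24 to 48 mm short of the mouth), across the track, free to roll along it with little resistance. Origin: its centre, 21.5 mm above the track floor; its own y is the axis, its x and z turn as it rolls.
- garage: Fixed blue garage of the pusher, 150 x 66 mm. Origin: centre of its underside; +x is the way out, z up. Floor top z = 6 mm; low side lips to z = 12 mm, 46 mm apart; walls, back and roof (underside 68, top 72 mm) enclose the rear part x = -79 to -14 mm, which covers the rear grip.
- pusher: Loose orange pusher, 140 x 38 x 54 mm, 0.10 to 0.17 kg, parked on the garage floor, blade to the way out. Origin: centre of its underside; +x to the blade, z up. Runner 140 x 30 x 6 mm, spine 12 mm wide, top 21 mm; blade 38 wide, 36 tall, front face x = +70 mm. All of it fits under the hood, but fingers on a grip do not.
- front_grip (a point): Point on the pusher's black upright front grip, 42 mm above its underside, at pusher x = +22 mm; 26 mm long (x), 12 mm wide (y), top at z = 54 mm. Free when parked, but it goes into the hood before the roller is home.
- rear_grip (a point): Point on the pusher's grey upright rear grip, 42 mm above its underside, at pusher x = -54 mm; 30 mm long (x), 12 mm wide (y), top at z = 54 mm. Under the garage roof when parked; stays outside the hood when the roller is home.
- home_slide (a joint): Green slide of the homing gauge in the hood, m: 0 = out (as found), 0.012 = fully home against its solid stop. It moves along the track's +x, rubs with about 3 N and stays where it is left.
- grease_tub: Bystander: grease tub with blue lid, 68 mm diameter, 52 mm tall, origin at the centre of its underside.
- thread_locker: Bystander: small red bottle, 24 x 40 x 94 mm, origin at the centre of its underside.
- seal_ring: Bystander: black seal ring, 60 mm diameter, 8 mm thick, lying flat, origin at the centre of its underside.
There are look-alikes about, which are no part of the job. Leave any purple look-alike of the roller alone.

How it is judged:
By the outcome, as a careful person would: the job done as asked, in the order asked, and still so for the second after the job is handed in, with the robot touching nothing.
It also fails if it takes over 50 s, if anything falls off the work surface, if the arm or the gripper's body presses on something with over 40 N, if the wrist force passes 120 N, or if a joint passes its speed limit or range.

ROBOT

A 6-joint arm with a two-finger parallel gripper is mounted at the origin on a cart in front of the work surface, level with it; the furniture and walls round the work are solid. World frame = base frame: x ahead of the robot, y to its left, z up, the work surface at z = 0. Lengths are in m, angles in rad, forces in N, time in s.
With the tool pointing down it reaches from about 0.35 to 0.725 m from the base axis. Payload 6 kg.
Tool frame: the origin (TCP) lies on the centre line of the jaws, within the pads' length; the fingertips stand 11 mm ahead of it and the grasp point (between the pads) lies 8 mm behind it (bot.tcp_to_tips is the distance from the TCP to the fingertips, in m); x points along the fingers, y is the direction in which the jaws open and shut, and the axes are right-handed (so a half turn about x gives the same grasp; the last joint's range is limited). The gripper opens to 85 mm and grips with 20 to 120 N. Pads are 22 mm wide; open, the fingers measure 114 mm over their backs; the gripper's body (76 mm by 85 mm) begins 54 mm behind the grasp point. The pads swing forward as they close: fully open they stand 13 mm farther back than shut.
Start: joints at [-0.801, 0.04, 0.085, 0, -1.615, -0.334], TCP at [0.253, -0.544, 0.242] pointing down, gripper open.
Joint ranges: [-2.56, 2.56], [-1.29, 2.01], [-1.08, 1.49], [-3.29, 1.98], [-2.81, -0.18], [-2.99, 2.99]. Speed limits (rad/s): [2.57, 2.57, 3.01, 3.14, 3.14, 3.14].

INTERFACE

Orientations are given as a rotation vector (axis times angle).
In Python, from station import bot, viewer gives the robot as it stands. The module is installed in compiled form; this text tells all that it offers.
- The arm moves only by the tool play_rows, never from a script. Its argument "motion" is a list of rows, each a list of 7 numbers: the closure, from -1 (fully open) to 1 (shut), then the shift along the tool's x, y, z in m, then the turn, a rotation vector about the tool's x, y, z in degrees. In form: [[hand, x, y, z, wx, wy, wz], ...]. A call has 1 to 12 rows; each row is the pose to reach, as a shift and turn from the pose commanded when the call began, along the tool's axes at that moment; what a row does not reach only later rows make up. A row lasts 1/12 s, in which the tool goes at most 41.7 mm and 7.16 degrees, less where a joint would pass 70% of its speed; a pose out of reach is approached as far as the arm can. A call with a gripper value outside its range is refused whole. The fingers move at their own pace and stop on an object; "newtons" is the grip in N (left out, the last holds). Time passes only in rows, so rows that repeat a pose let the fingers close. It gives the time, the measured TCP pose, the force and the opening at its end, in the units of the state.
- bot.observe(): the state, without advancing time (a new reading comes with each control period).
- viewer.grab_frame(name): name is "side" or "top" or "wrist"; returns a dict with "pixels" (384x512x3 uint8, blue, green, red), "fov_y" (degrees; the focal length in pixels is half the picture's height over the tangent of half this angle, whatever the lens; pixels are square), "cx", "cy" (the principal point, pixels), "position" and "rotation" of the camera in the world; the wrist camera has in their place "hand_eye" (4x4, takes a point from camera to tool coordinates, whose origin is the TCP and whose axes are the tool frame's). Camera axes: x right, y down, z forward; pixel columns grow to the right and rows downward; lengths in m; the calibration is good to about 2 mm. A picture is of the moment at which its call begins: read the wrist's pose just before it. There is no depth.
- bot.finish_job(): hands the job in, once; it reports no verdict.
The state is a dict: "time": time; "qpos": joint angles; "joint_velocities": joint speeds; "effort": joint torques, N m; "eef_pos": TCP position; "ee_rot": TCP orientation; "ft_force": force on the tool from outside, world axes, zero at the start; "torque": the same for the moment, N m; "width": finger opening in m.
Only numpy, scipy, OpenCV 4.12 (cv2) and the standard library are available. Lean on these libraries where they do the work, as an engineer would, in place of code of your own. Each camera call takes 0.05 s, during which the arm holds its last target.

## Working session

There is one attempt and no reset: what is moved stays moved. The work goes in short steps, Python scripts to look and compute and a tool call to move; the robot and the scene stay as the last step left them, time stands still between calls to the robot, and variables do not carry over. Pictures are saved under pics/ and viewed, and the job is handed in when it is done.

Besides the shell and the picture viewer there is one more tool, called after "Emit:" as a command line: name --pt "numbers of a row" for each row, then --argument value for the rest. play_rows: Moves the arm, as the interface text tells. Its arguments: {"type":"object","properties":{"motion":{"type":"array"},"newtons":{"type":"number"}},"required":["motion"]}

```bash
mkdir -p pics
cat > h.py <<'E'
import numpy as np, cv2
from station import bot, viewer
from scipy.spatial.transform import Rotation as R
def K(f):
    h=f["pixels"].shape[0]; return (h/2)/np.tan(np.radians(f["fov_y"])/2)
E
python3 - <<'E'
from h import *
s=bot.observe(); print(s); print(bot.tcp_to_tips)
for n in ["side","top","wrist"]:
    f=viewer.grab_frame(n); cv2.imwrite(f"pics/{n}0.png",f["pixels"]); print(n,{k:v for k,v in f.items() if k!="pixels"})
E
```

```text
{'time': 0.0, 'qpos': array([-8.01324323e-01,  4.08310485e-02,  8.37963874e-02, -4.43643979e-04,
       -1.61547898e+00, -3.33700840e-01]), 'joint_velocities': array([ 0.00161003, -0.00176637, -0.00044905, -0.00059295, -0.00148709,
       -0.00150505]), 'effort': array([-2.22412996e-04, -3.68195701e+01,  3.47409296e+01,  6.93201631e+00,
       -5.23723313e-03, -1.16724823e-05]), 'eef_pos': array([ 0.25320988, -0.54361907,  0.24126393]), 'ee_rot': array([-0.34046292,  1.54416468,  0.34314277]), 'ft_force': array([-0.81596198,  0.43628739,  0.23973595]), 'torque': array([-0.01615074, -0.03385049, -0.02231917]), 'width': 0.08556941242959161}
0.011
side {'fov_y': 44.06512551761567, 'cx': 250.32037161339636, 'cy': 196.35716996091705, 'position': array([ 0.59046679, -0.5895917 ,  0.44776718]), 'rotation': array([-1.96131514, -0.07408711,  0.02782843])}
top {'fov_y': 54.17240433620187, 'cx': 255.8983109943813, 'cy': 188.1875718158039, 'position': array([0.41624725, 0.33002286, 0.92546191]), 'rotation': array([-2.12242548,  2.16480568, -0.17333723])}
wrist {'fov_y': 63.11654926718114, 'cx': 254.4830877452645, 'cy': 193.03873719160322, 'hand_eye': array([[ 9.72027195e-05, -3.13463725e-01,  9.49600170e-01,
        -1.33282319e-01],
       [ 9.99999986e-01, -9.60601351e-05, -1.34071254e-04,
         5.81791117e-04],
       [ 1.33245195e-04,  9.49600171e-01,  3.13463711e-01,
        -8.06488566e-02],
       [ 0.00000000e+00,  0.00000000e+00,  0.00000000e+00,
         1.00000000e+00]])}
```

View pics/side0.png

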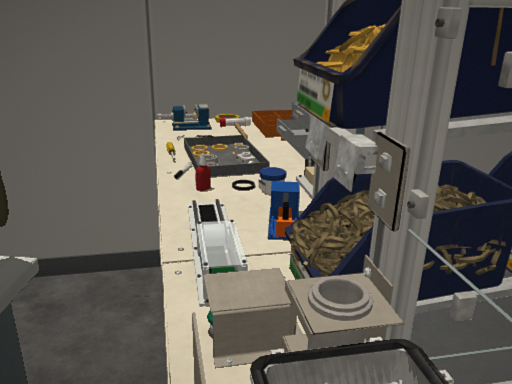

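View pics/top0.png

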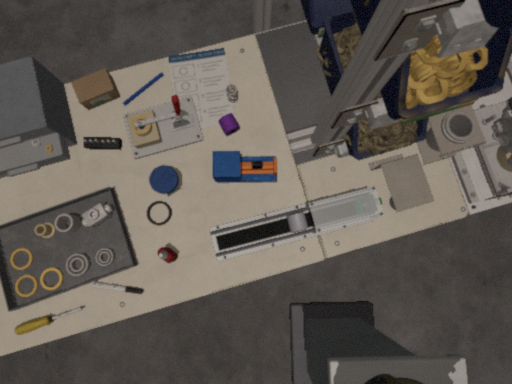

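View pics/wrist0.png

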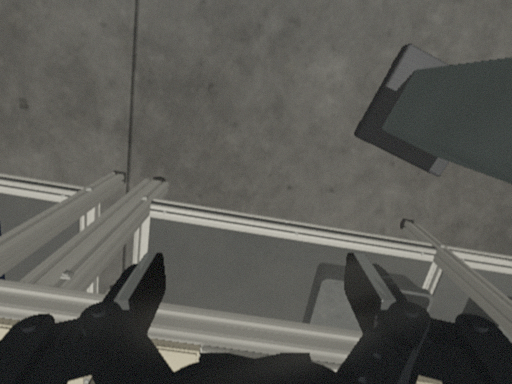

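```bash
cat >> h.py <<'E'
def ray(f,u,v,T=None):
    k=K(f); d=np.array([(u-f["cx"])/k,(v-f["cy"])/k,1.])
    if "position" in f: Rm=R.from_rotvec(f["rotation"]).as_matrix(); p=np.array(f["position"])
    else:
        M=T@f["hand_eye"]; Rm=M[:3,:3]; p=M[:3,3]
    return p,Rm@d
def plane(f,u,v,z,T=None):
    p,d=ray(f,u,v,T); return p+d*(z-p[2])/d[2]
def proj(f,P,T=None):
    k=K(f)
    if "position" in f: Rm=R.from_rotvec(f["rotation"]).as_matrix(); p=np.array(f["position"])
    else:
        M=T@f["hand_eye"]; Rm=M[:3,:3]; p=M[:3,3]
    c=Rm.T@(np.array(P)-p); return f["cx"]+k*c[0]/c[2], f["cy"]+k*c[1]/c[2]
def tcp():
    s=bot.observe(); T=np.eye(4); T[:3,:3]=R.from_rotvec(s["ee_rot"]).as_matrix(); T[:3,3]=s["eef_pos"]; return T
def crop(img,x0,y0,x1,y1,s,name): cv2.imwrite(name,cv2.resize(img[y0:y1,x0:x1],None,fx=s,fy=s,interpolation=cv2.INTER_CUBIC))
E
python3 - <<'E'
from h import *
t=viewer.grab_frame("top"); s=viewer.grab_frame("side")
crop(t["pixels"],200,120,400,270,4,"pics/t1.png")
crop(s["pixels"],160,160,310,310,4,"pics/s1.png")
for u,v in [(210,235),(385,200),(228,166),(276,168),(165,180),(168,254),(159,212)]: print(u,v,plane(t,u,v,0.0),proj(s,plane(t,u,v,0)))
E
```

```text
210 235 [0.4470587  0.43716887 0.        ] (np.float64(215.36585454584758), np.float64(203.87046682617554))
385 200 [0.52479518 0.0021621  0.        ] (np.float64(228.07908597929398), np.float64(318.99342696771186))
228 166 [0.61863048 0.39166944 0.        ] (np.float64(287.9537063129006), np.float64(214.82051784045197))
276 168 [0.61118308 0.27096938 0.        ] (np.float64(284.7529211349934), np.float64(239.39078404521086))
165 180 [0.58587224 0.54943185 0.        ] (np.float64(274.722826170709), np.float64(188.8143805446092))
168 254 [0.40332893 0.53903182 0.        ] (np.float64(203.76623440304465), np.float64(187.58637145643547))
159 212 [0.50592576 0.56283834 0.        ] (np.float64(244.17981210972994), np.float64(185.7694715463566))
```

View pics/t1.png

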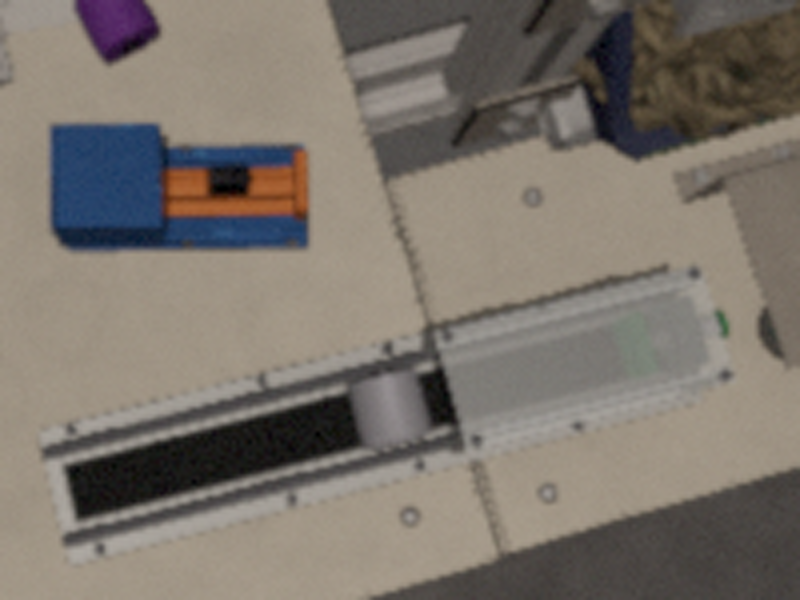

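View pics/s1.png

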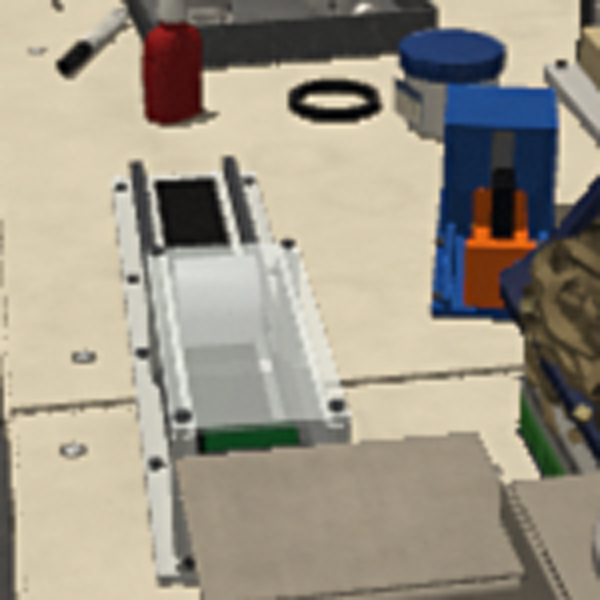

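Run:
```python
from h import *
t=viewer.grab_frame("top"); im=t["pixels"]; hsv=cv2.cvtColor(im,cv2.COLOR_BGR2HSV)
def P(u,v,z): return plane(t,200+u/4,120+v/4,z)
pts={'railUL':(42,452,.016),'railUR':(435,345,.016),'railLL':(65,542,.016),'railLR':(460,440,.016),
'baseUL':(40,432,.003),'baseLL':(72,560,.003),'rubUL':(70,470,.006),'rubLL':(82,518,.006),
'hoodmU':(437,328,.072),'hoodmL':(470,450,.072),'hoodeU':(693,270,.072),'hoodeL':(728,375,.072),
'rollU0':(352,388,.0275),'rollcU':(385,373,.049),'rollcL':(395,450,.049),
'roofUL':(52,127,.072),'roofLL':(58,232,.072),'roofUR':(160,125,.072),'roofLR':(163,230,.072),
'gripUL':(210,165,.060),'gripUR':(249,165,.060),'gripLL':(210,192,.060),'gripLR':(249,192,.060),
'bladeU':(303,150,.042),'bladeL':(307,216,.042),'garEndU':(303,146,.012),'garEndL':(306,246,.012)}
Q={}
for k,v in pts.items(): Q[k]=P(*v); print(k,np.round(Q[k]*1000,1))
an=lambda a,b: np.degrees(np.arctan2(*(Q[b]-Q[a])[[1,0]]))
print([an(a,b) for a,b in [('railUL','railUR'),('railLL','railLR'),('hoodmU','hoodeU'),('hoodmL','hoodeL'),('roofUL','roofUR'),('roofLL','roofLR'),('gripUL','gripUR'),('bladeL','bladeU'),('garEndL','garEndU'),('hoodmL','hoodmU'),('baseLL','baseUL')]])
```

```text
railUL [451.3 434.1  16. ]
railUR [511.2 194.9  16. ]
railLL [397.7 420.5  16. ]
railLR [453.4 182.3  16. ]
baseUL [464.  436.8   3. ]
baseLL [386.7 417.6   3. ]
rubUL [440.5 418.3   6. ]
rubLL [411.6 411.2   6. ]
hoodmU [515.1 201.7  72. ]
hoodmL [445.4 185.9  72. ]
hoodeU [545.9  52.7  72. ]
hoodeL [484.9  36.8  72. ]
rollU0 [485.2 247.4  27.5]
rollcU [491.9 229.8  49. ]
rollcL [447.1 225.6  49. ]
roofUL [637.5 421.6  72. ]
roofLL [575.2 418.3  72. ]
roofUR [637.6 358.5  72. ]
roofLR [575.2 357.7  72. ]
gripUL [615.9 329.8  60. ]
gripUR [615.4 306.8  60. ]
gripLL [599.6 330.1  60. ]
gripLR [599.2 307.2  60. ]
bladeU [628.2 273.5  42. ]
bladeL [587.6 272.3  42. ]
garEndU [638.  271.5  12. ]
garEndL [574.6 271.5  12. ]
[np.float64(-75.92589620971498), np.float64(-76.83201914742253), np.float64(-78.34950479705216), np.float64(-75.15424109106462), np.float64(-89.99121093554932), np.float64(-89.99281977838436), np.float64(-91.08992756775018), np.float64(1.7632468720893908), np.float64(0.053826699741500936), np.float64(12.722858601581349), np.float64(13.946130526821573)]
```

```bash
cat >> h.py <<'E'
def tri(f,a,g,b):
    p,d=ray(f,*a); q,e=ray(g,*b)
    d/=np.linalg.norm(d); e/=np.linalg.norm(e)
    A=np.stack([d,-e],1); s=np.linalg.lstsq(A,q-p,rcond=None)[0]
    x,y=p+s[0]*d,q+s[1]*e; return np.round(((x+y)/2)*1000,1), round(np.linalg.norm(x-y)*1000,1)
E
python3 - <<'E'
from h import *
t=viewer.grab_frame("top"); s=viewer.grab_frame("side")
T=tcp(); print(np.round(T,3))
crop(t["pixels"],270,20,510,220,3,"pics/t2.png")
crop(s["pixels"],190,100,510,384,2,"pics/s2.png")
print('box',tri(t,(393,210),s,(205,277)), tri(t,(383,162),s,(285,268)),'ring',tri(t,(458,125),s,(343,298)))
E
```

```text
[[-0.    -0.422  0.907  0.253]
 [ 0.     0.907  0.422 -0.544]
 [-1.     0.    -0.     0.242]
 [ 0.     0.     0.     1.   ]]
box (array([491.6,   9.3,  68.1]), np.float64(3.5)) (array([606.,  28.,  78.]), np.float64(3.6)) ring (array([ 671.8, -123.7,  133.1]), np.float64(0.4))
```

View pics/t2.png

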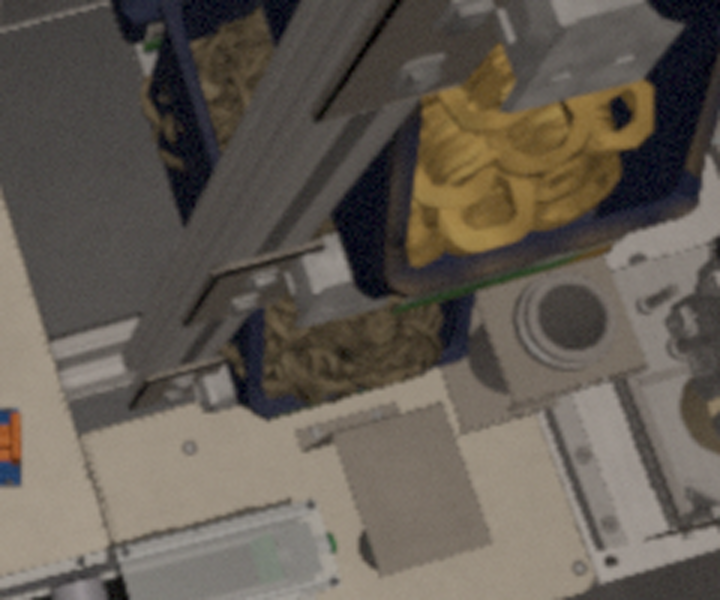

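View pics/s2.png

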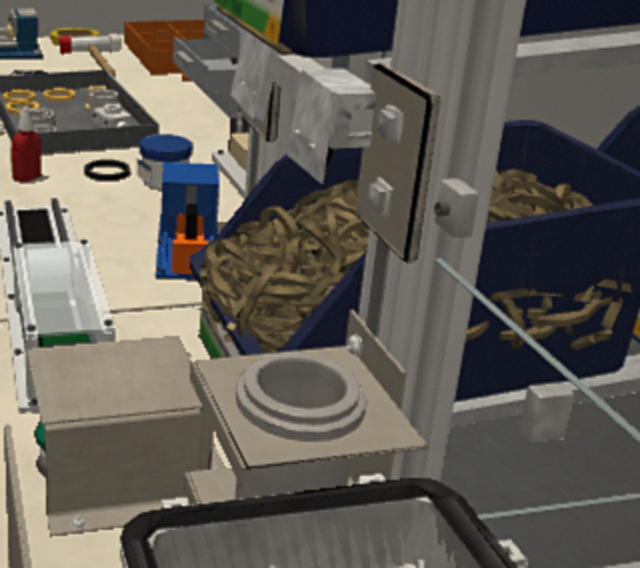

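Run:
```python
from h import *
t=viewer.grab_frame("top"); s=viewer.grab_frame("side")
A=(270+215/3,20+385/3);B=(270+325/3,20+270/3)
for n,a in (('A',A),('B',B)):
  for b in [(265,85),(335,105),(310,120),(360,110)]:
    print(n,b,tri(t,a,s,(190+b[0]/2,100+b[1]/2)))
for c in [(130,370),(185,350),(80,430),(60,350)]: print(c,plane(t,270+c[0]/3,20+c[1]/3,0))
# plate left end of lower plate
print(tri(t,(270+130/3,20+405/3),s,(190+232/2,100+90/2)), proj(s,[.65,.19,.1]))
```

```text
A (265, 85) (array([631.1, 156.6, 229.8]), np.float64(62.8))
A (335, 105) (array([661.8, 146.3, 212.1]), np.float64(113.6))
A (310, 120) (array([653.8, 146.5, 201.3]), np.float64(92.3))
A (360, 110) (array([672.1, 142.3, 207.8]), np.float64(131.7))
B (265, 85) (array([659.4,  93.7, 256.9]), np.float64(8.3))
B (335, 105) (array([689.6,  83.6, 238.8]), np.float64(35.6))
B (310, 120) (array([681.9,  82.7, 230.5]), np.float64(15.5))
B (360, 110) (array([699.7,  79.9, 234. ]), np.float64(51.5))
(130, 370) [0.67340789 0.17414551 0.        ]
(185, 350) [0.69006705 0.12655579 0.        ]
(80, 430) [0.62219758 0.21849105 0.        ]
(60, 350) [ 6.92054894e-01  2.32934956e-01 -1.11022302e-16]
(array([615.5, 210.1, 211.6]), np.float64(47.4)) (np.float64(308.96897484642363), np.float64(211.62226996608433))
```

```bash
cat >> h.py <<'E'
def delta(T,p,yawz):
    """tool shift & turn(deg) from pose T to TCP p, tool down, tool z at world yaw yawz deg"""
    c,s=np.cos(np.radians(yawz)),np.sin(np.radians(yawz))
    z=np.array([c,s,0]);x=np.array([0,0,-1.]);y=np.cross(z,x)
    Rt=np.stack([x,y,z],1); d=T[:3,:3].T@(np.array(p)-T[:3,3])
    w=np.degrees(R.from_matrix(T[:3,:3].T@Rt).as_rotvec())
    return np.round(np.r_[d,w],4)
E
python3 - <<'E'
from h import *
T=tcp(); np.set_printoptions(suppress=True)
print(delta(T,[.42,.0,.30],70)); print(delta(T,[.5,.3,.25],90))
E
```

```text
[ -0.0577   0.4227   0.3807 -45.031    0.0015  -0.0062]
[ -0.0077   0.6609   0.5799 -65.031    0.0027  -0.006 ]
```

Emit:
play_rows --pt "-1 -0.058 0.03 0.03 -5 0 0" --pt "-1 -0.058 0.423 0.38 -45 0 0" --pt "-1 -0.058 0.423 0.38 -45 0 0" --pt "-1 -0.058 0.423 0.38 -45 0 0" --pt "-1 -0.058 0.423 0.38 -45 0 0" --pt "-1 -0.058 0.423 0.38 -45 0 0" --pt "-1 -0.058 0.423 0.38 -45 0 0" --pt "-1 -0.058 0.423 0.38 -45 0 0" --pt "-1 -0.058 0.423 0.38 -45 0 0" --pt "-1 -0.058 0.423 0.38 -45 0 0" --pt "-1 -0.058 0.423 0.38 -45 0 0" --pt "-1 -0.058 0.423 0.38 -45 0 0"

```text
time: 1.5
eef_pos: [0.3942, -0.0805, 0.2971]
ee_rot: [-0.948, 1.353, 0.947]
ft_force: [1.7, -0.6, -0.2]
width: 0.0852
```

Run:
```python
from h import *
T=tcp(); np.set_printoptions(suppress=True)
print(T); print(delta(T,[.5,.3,.25],90))
```

```text
[[ 0.00177639 -0.93960207  0.34226423  0.39417605]
 [ 0.00058584  0.34226569  0.93960303 -0.08050829]
 [-0.99999825 -0.00146858  0.00115845  0.29709988]
 [ 0.          0.          0.          1.        ]]
[  0.0475   0.0309   0.3937 -20.0149   0.051    0.0949]
```

Emit:
play_rows --pt "-1 0.047 0.031 0.394 -20 0 0" --pt "-1 0.047 0.031 0.394 -20 0 0" --pt "-1 0.047 0.031 0.394 -20 0 0" --pt "-1 0.047 0.031 0.394 -20 0 0" --pt "-1 0.047 0.031 0.394 -20 0 0" --pt "-1 0.047 0.031 0.394 -20 0 0" --pt "-1 0.047 0.031 0.394 -20 0 0" --pt "-1 0.047 0.031 0.394 -20 0 0" --pt "-1 0.047 0.031 0.394 -20 0 0" --pt "-1 0.047 0.031 0.394 -20 0 0" --pt "-1 0.047 0.031 0.394 -20 0 0" --pt "-1 0.047 0.031 0.394 -20 0 0"

```text
time: 2.5
eef_pos: [0.4999, 0.2992, 0.2481]
ee_rot: [-1.21, 1.211, 1.21]
ft_force: [0.2, 0.0, 0.6]
width: 0.085
```

Run:
```python
from h import *
T=tcp(); print(T)
np.save('T1.npy',T)
f=viewer.grab_frame("wrist"); cv2.imwrite("pics/w1.png",f["pixels"])
```

```text
[[-1.73042272e-03 -9.99998084e-01 -9.14800760e-04  4.99897803e-01]
 [-1.83510458e-03 -9.11625080e-04  9.99997901e-01  2.99200901e-01]
 [-9.99996819e-01  1.73209784e-03 -1.83352356e-03  2.48131759e-01]
 [ 0.00000000e+00  0.00000000e+00  0.00000000e+00  1.00000000e+00]]
```

View pics/w1.png

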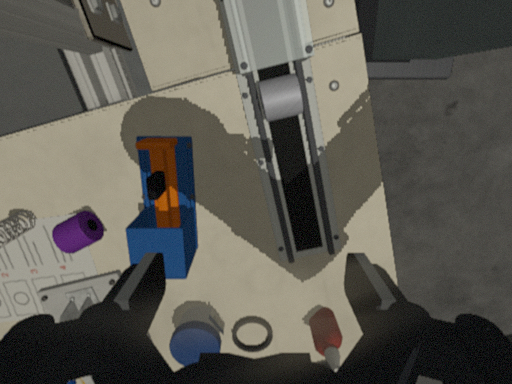

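Run:
```python
from h import *
im=cv2.imread("pics/w1.png")
crop(im,110,120,220,290,3.5,"pics/w1g.png")
crop(im,220,0,360,270,2.2,"pics/w1t.png")
```

```text
(no output)
```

View pics/w1g.png

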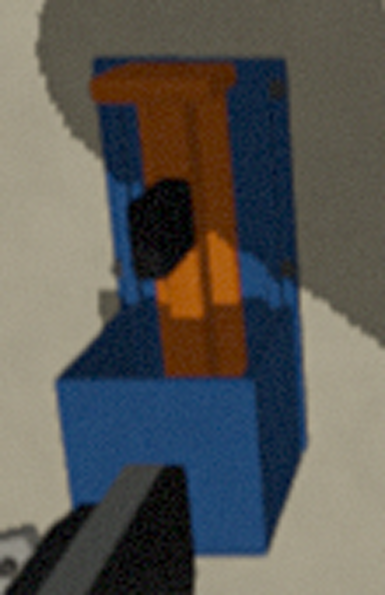

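View pics/w1t.png

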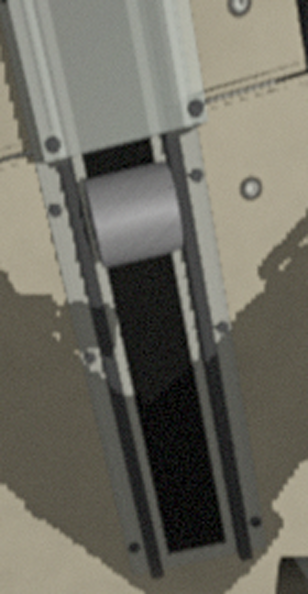

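Run:
```python
from h import *
T=np.load('T1.npy'); f=viewer.grab_frame("wrist")
def G(u,v,z): return np.round(plane(f,110+u/3.5,120+v/3.5,z,T)*1000,1)
def Tk(u,v,z): return np.round(plane(f,220+u/2.2,v/2.2,z,T)*1000,1)
print('blade top front',G(92,82,.042),G(236,66,.042)); 
print('grip top front-left',G(132,205,.06),'rearleft',G(132,278,.06),'rear-right',G(160,270,.06))
print('spine L',G(140,115,.027),G(165,375,.027),'runner R',G(228,110,.012),G(244,375,.012))
print('gar front',G(95,58,.012),G(285,60,.012),'roof',G(57,382,.072),G(255,380,.072),G(268,553,.072))
print('rails L',Tk(70,165,.016),Tk(158,575,.016),'R',Tk(172,140,.016),Tk(246,557,.016),'inner L',Tk(76,165,.006))
print('rub',Tk(170,550,.006),Tk(224,542,.006))
print('mouth hood',Tk(48,165,.072),Tk(190,125,.072))
print('roller',Tk(84,218,.0275),Tk(180,218,.0275),'front/back',Tk(130,172,.0275),Tk(140,262,.0275))
t=viewer.grab_frame("top")
for P in [[.6075,.3185,.06],[.6075-.006,.3185-.013,.06],[.6075+.006,.3185+.013,.06]]: print(proj(f,P,T))
```

```text
blade top front [627.5 274.1  42. ] [582.5 269.1  42. ]
grip top front-left [613.  308.7  60. ] rearleft [615.5 332.2  60. ] rear-right [606.5 329.6  60. ]
spine L [618.8 287.3  27. ] [619.5 380.1  27. ] runner R [593.7 288.5  12. ] [595.5 386.9  12. ]
gar front [636.9 270.9  12. ] [573.2 271.5  12. ] roof [637.9 362.1  72. ] [576.7 361.4  72. ] [576.8 423.2  72. ]
rails L [502.1 203.3  16. ] [449.5 434.7  16. ] R [451.9 191.7  16. ] [397.4 422.5  16. ] inner L [499.1 202.8   6. ]
rub [441.5 423.2   6. ] [408.8 417.8   6. ]
mouth hood [511.1 205.7  72. ] [452.  190.2  72. ]
roller [495.2 228.2  27.5] [447.8 228.2  27.5] front/back [473.  206.9  27.5] [466.9 249.4  27.5]
(np.float64(153.7934717542363), np.float64(187.3937218294327))
(np.float64(158.22454534250977), np.float64(175.70190074831592))
(np.float64(149.4676350679649), np.float64(198.80786505103586))
```

Run:
```python
from h import *
np.set_printoptions(suppress=True)
T=tcp(); print(delta(T,[.608,.3195,.13],90));print(delta(T,[.608,.3195,.042],90))
```

```text
[ 0.1203 -0.1077  0.022  -0.0671  0.0387  0.0483]
[ 0.2083 -0.1076  0.0219 -0.0671  0.0387  0.0483]
```

Emit:
play_rows --pt "-1 0.05 -0.07 0.012 0 0 0" --pt "-1 0.12 -0.1075 0.021 0 0 0" --pt "-1 0.12 -0.1075 0.021 0 0 0" --pt "-1 0.12 -0.1075 0.021 0 0 0" --pt "-1 0.12 -0.1075 0.021 0 0 0" --pt "-1 0.15 -0.1075 0.021 0 0 0" --pt "-1 0.18 -0.1075 0.021 0 0 0" --pt "-1 0.2 -0.1075 0.021 0 0 0" --pt "-1 0.207 -0.1075 0.021 0 0 0" --pt "-1 0.207 -0.1075 0.021 0 0 0"

```text
time: 3.48
eef_pos: [0.6069, 0.318, 0.0415]
ee_rot: [-1.208, 1.212, 1.209]
ft_force: [-0.2, -0.0, 0.9]
width: 0.0859
```

Run:
```python
from h import *
T=tcp(); print(T)
f=viewer.grab_frame("wrist"); cv2.imwrite("pics/w2.png",f["pixels"])
s=viewer.grab_frame("side"); crop(s["pixels"],180,60,400,260,3,"pics/s3.png")
print(proj(f,[.608,.3195,.06],T))
```

```text
[[-0.00177866 -0.99999759  0.00128586  0.60692851]
 [-0.00137385  0.00128831  0.99999823  0.31799447]
 [-0.99999747  0.00177689 -0.00137614  0.04151491]
 [ 0.          0.          0.          1.        ]]
(np.float64(251.31374135845002), np.float64(289.3499643264296))
```

View pics/w2.png

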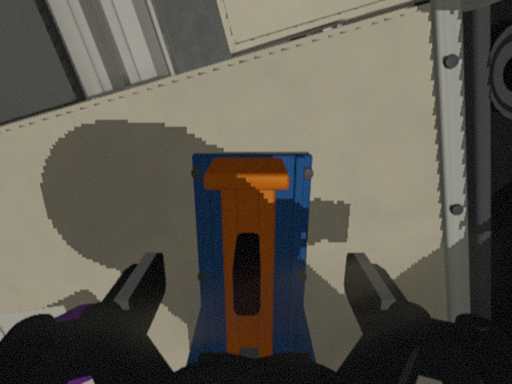

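View pics/s3.png

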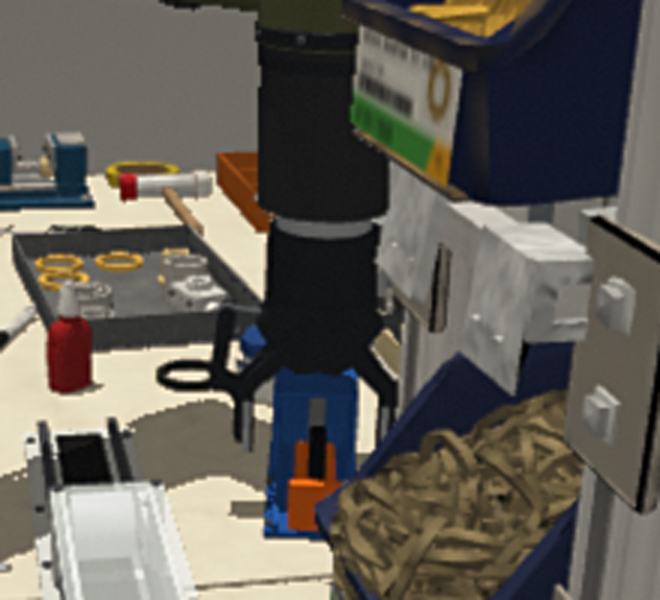

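Emit:
play_rows --pt "-1 0 -0.003 0.001 0 0 0" --pt "1 0 -0.003 0.001 0 0 0" --pt "1 0 -0.003 0.001 0 0 0" --pt "1 0 -0.003 0.001 0 0 0" --pt "1 0 -0.003 0.001 0 0 0" --pt "1 0 -0.003 0.001 0 0 0" --pt "1 0 -0.003 0.001 0 0 0" --pt "1 0 -0.003 0.001 0 0 0" --pt "1 0 -0.003 0.001 0 0 0" --newtons 40

```text
time: 4.33
eef_pos: [0.6106, 0.3203, 0.0425]
ee_rot: [-1.209, 1.209, 1.209]
ft_force: [1.3, 0.2, -0.5]
width: 0.0114
```

Run:
```python
from h import *
T=tcp(); print(T)
f=viewer.grab_frame("wrist"); cv2.imwrite("pics/w3.png",f["pixels"])
```

```text
[[ 7.05803515e-05 -9.99999889e-01  4.65415019e-04  6.10623950e-01]
 [ 1.41512536e-04  4.65425004e-04  9.99999882e-01  3.20289133e-01]
 [-9.99999987e-01 -7.05144811e-05  1.41545370e-04  4.25080838e-02]
 [ 0.00000000e+00  0.00000000e+00  0.00000000e+00  1.00000000e+00]]
```

View pics/w3.png

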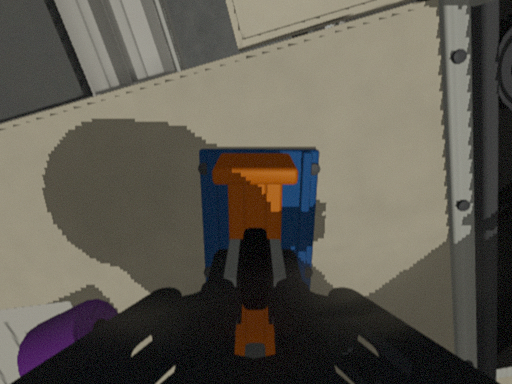

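Emit:
play_rows --pt "1 -0.002 0 -0.008 0 0 0" --pt "1 -0.002 0 -0.024 0 0 0" --pt "1 -0.002 0 -0.04 0 0 0" --pt "1 -0.002 0 -0.056 0 0 0" --pt "1 -0.002 0 -0.07 0 0 0" --pt "1 -0.002 0 -0.07 0 0 0" --pt "1 -0.03 0 -0.07 0 0 0" --pt "1 -0.07 0 -0.07 0 0 0" --pt "1 -0.0775 0.04 -0.05 -4 0 0" --pt "1 -0.0775 0.08 -0.03 -8 0 0" --pt "1 -0.0775 0.12 -0.01 -12 0 0" --pt "1 -0.0775 0.16 -0.006 -13.2 0 0" --newtons 60

```text
time: 5.38
eef_pos: [0.457, 0.3136, 0.1198]
ee_rot: [-1.378, 1.089, 1.379]
ft_force: [-0.5, 2.1, -0.8]
width: 0.0109
```

Emit:
play_rows --pt "1 0 0 0 0 0 0" --pt "1 0 0 0 0 0 0" --pt "1 0 0 0 0 0 0"

```text
time: 5.63
eef_pos: [0.4585, 0.3128, 0.1206]
ee_rot: [-1.376, 1.09, 1.376]
ft_force: [0.2, -1.2, -0.9]
width: 0.0111
```

Run:
```python
from h import *
T=tcp(); print(T); np.save('T4.npy',T)
f=viewer.grab_frame("wrist"); cv2.imwrite("pics/w4.png",f["pixels"])
s=viewer.grab_frame("side"); crop(s["pixels"],170,120,320,270,4,"pics/s4.png")
t=viewer.grab_frame("top"); crop(t["pixels"],200,120,400,270,4,"pics/t4.png")
```

```text
[[ 9.29254920e-04 -9.73667126e-01 -2.27972509e-01  4.58526977e-01]
 [ 9.59786355e-04 -2.27971634e-01  9.73667301e-01  3.12830559e-01]
 [-9.99999108e-01 -1.12359003e-03  7.22668659e-04  1.20568032e-01]
 [ 0.00000000e+00  0.00000000e+00  0.00000000e+00  1.00000000e+00]]
```

View pics/w4.png

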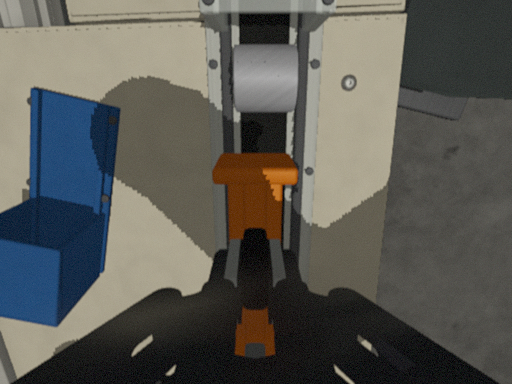

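View pics/s4.png

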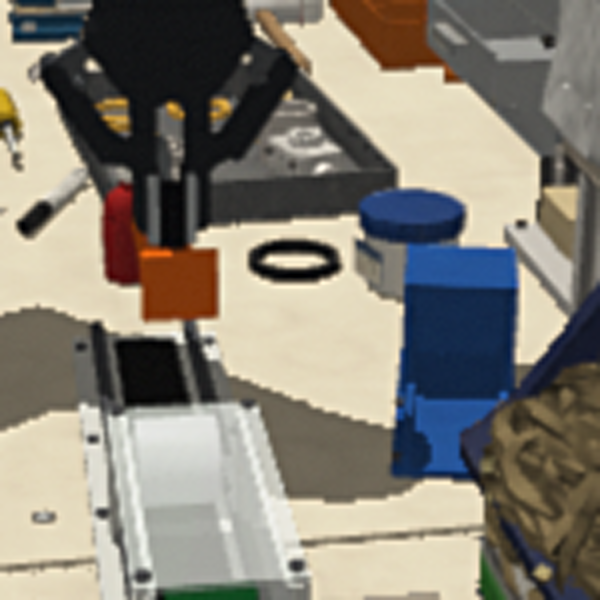

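View pics/t4.png

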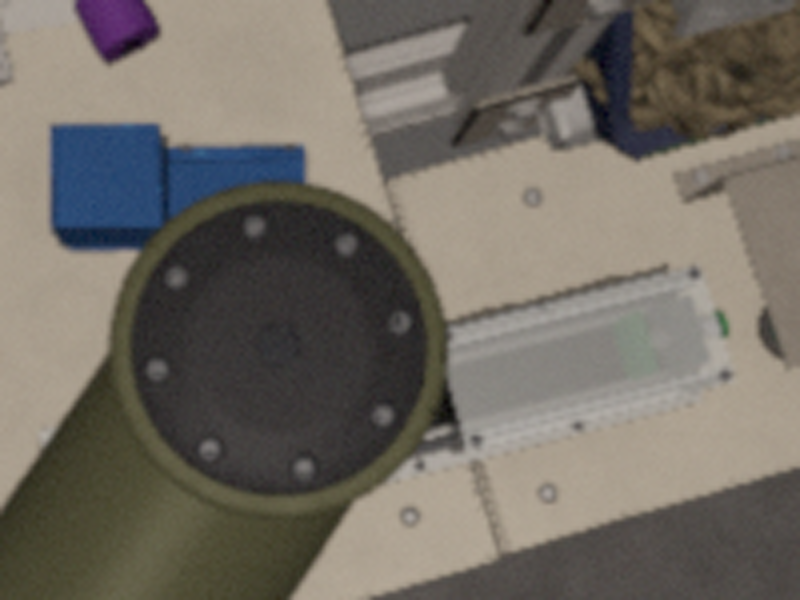

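Run:
```python
import cv2; from h import crop
im=cv2.imread("pics/w4.png"); crop(im,190,0,350,260,3,"pics/w4c.png"); 
import numpy as np
b=cv2.convertScaleAbs(im,alpha=2.2,beta=20); crop(b,190,0,350,260,2.3,"pics/w4c.png")
```

```text
(no output)
```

View pics/w4c.png

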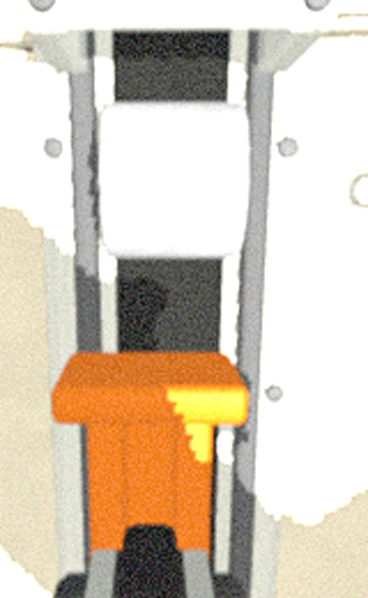

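Run:
```python
from h import *
T=np.load('T4.npy'); f=viewer.grab_frame("wrist")
def C(u,v,z): return plane(f,190+u/2.3,v/2.3,z,T)
# in tool-ish coordinates: along track axis and lateral
a=np.array([np.cos(np.radians(-76.8)),np.sin(np.radians(-76.8)),0]); n=np.array([-a[1],a[0],0])
O=np.array([.424,.428,0])
def S(n_,u,v,z):
    P=C(u,v,z)-O; print(n_,'s=%.1f n=%.1f'%(1000*P@a,1000*P@n))
S('Linner top',93,70,.016);S('Linner bot',103,430 if 0 else 300,.016);S('Router',273,70,.016);S('Rin',248,70,.016);S('Router',257,440,.016);S('Louter',70,70,.016);S('Louter',80,300,.016)
S('rubber L',116,60,.006);S('rubber R',230,60,.006);S('rubL',120,330,.006);S('rubR',220,330,.006)
S('bladeL',52,420,.120);S('bladeR',246,420,.120);S('blade botL',60,420,.084)
S('blade topbackL',70,352,.120);S('R',222,352,.12)
S('roller front',170,102,.0275);S('roller back',170,258,.0275);S('rollL',100,180,.035);S('rollR',250,180,.035)
S('mouth',170,32,.072)
P=T[:3,3]-O; print('tcp',P@a*1000,P@n*1000,'yaw z',np.degrees(np.arctan2(T[1,2],T[0,2])))
```

```text
Linner top s=238.5 n=23.6
Linner bot s=171.0 n=22.0
Router s=238.5 n=-29.9
Rin s=238.5 n=-22.5
Router s=122.9 n=-30.6
Louter s=238.5 n=30.4
Louter s=171.0 n=29.5
rubber L s=242.9 n=17.1
rubber R s=242.9 n=-18.1
rubL s=159.5 n=17.0
rubR s=159.5 n=-17.5
bladeL s=160.7 n=25.8
bladeR s=160.7 n=-11.9
blade botL s=150.1 n=28.9
blade topbackL s=174.1 n=21.8
R s=174.1 n=-6.8
roller front s=228.4 n=0.9
roller back s=185.1 n=0.5
rollL s=207.2 n=20.9
rollR s=207.2 n=-21.9
mouth s=237.1 n=2.2
tcp 120.01080289633981 7.315694591512714 yaw z 103.17773768981782
```

Emit:
play_rows --pt "1 0 0.0072 0.003 0 0 0" --pt "1 0.02 0.0072 0.003 0 0 0" --pt "1 0.04 0.0072 0.003 0 0 0" --pt "1 0.056 0.0072 0.003 0 0 0" --pt "1 0.065 0.0072 0.003 0 0 0" --pt "1 0.071 0.0072 0.003 0 0 0" --pt "1 0.075 0.0072 0.003 0 0 0" --pt "1 0.077 0.0072 0.003 0 0 0" --pt "1 0.077 0.0072 0.003 0 0 0" --pt "1 0.077 0.0072 0.003 0 0 0"

```text
time: 6.67
eef_pos: [0.4509, 0.3146, 0.0438]
ee_rot: [-1.376, 1.09, 1.376]
ft_force: [0.6, -0.2, -0.3]
width: 0.0111
```

Run:
```python
from h import *
T=tcp(); print(T)
f=viewer.grab_frame("wrist"); b=cv2.convertScaleAbs(f["pixels"],alpha=2,beta=10); cv2.imwrite("pics/w5.png",b)
```

```text
[[ 8.09459824e-04 -9.73682107e-01 -2.27908973e-01  4.50878990e-01]
 [ 8.54711424e-04 -2.27908291e-01  9.73682228e-01  3.14613770e-01]
 [-9.99999307e-01 -9.82953047e-04  6.47734614e-04  4.37770337e-02]
 [ 0.00000000e+00  0.00000000e+00  0.00000000e+00  1.00000000e+00]]
```

View pics/w5.png

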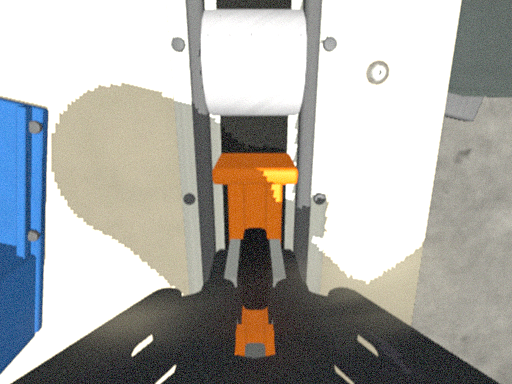

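Emit:
play_rows --pt "1 0.0012 0 0 0 0 0" --pt "1 0.0012 0 0 0 0 0" --pt "-1 0.0012 0 0 0 0 0" --pt "-1 0.0012 0 0 0 0 0" --pt "-1 0.0012 0 0 0 0 0" --pt "-1 0.0012 0 0 0 0 0" --pt "-1 0.0012 0 0 0 0 0" --pt "-1 0.0012 0 0 0 0 0" --pt "-1 -0.03 0 0 0 0 0" --pt "-1 -0.06 0 0 0 0 0" --pt "-1 -0.06 0 0.03 0 0 0" --pt "-1 -0.06 0 0.05 0 0 0"

```text
time: 7.72
eef_pos: [0.44, 0.3647, 0.106]
ee_rot: [-1.374, 1.087, 1.375]
ft_force: [-0.4, -0.3, -0.7]
width: 0.0851
```

Run:
```python
from h import *
T=tcp(); print(T); np.save('T6.npy',T)
f=viewer.grab_frame("wrist"); b=cv2.convertScaleAbs(f["pixels"],alpha=2,beta=10); cv2.imwrite("pics/w6.png",b)
```

```text
[[ 0.00313406 -0.97394732 -0.2267527   0.43999426]
 [ 0.00441857 -0.22673811  0.97394574  0.36473621]
 [-0.99998533 -0.00405433  0.00359284  0.10596314]
 [ 0.          0.          0.          1.        ]]
```

View pics/w6.png

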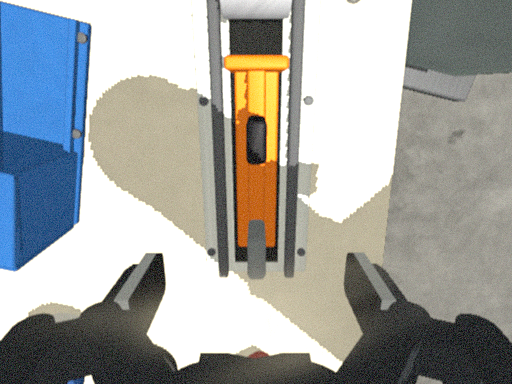

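Run:
```python
from h import *
np.set_printoptions(suppress=True)
T=np.load('T6.npy'); f=viewer.grab_frame("wrist")
a=np.array([np.cos(np.radians(-76.8)),np.sin(np.radians(-76.8)),0]); n=np.array([-a[1],a[0],0]);O=np.array([.424,.428,0])
for nm,u,v,z in [('rgrip rear',257,279,.06),('rgrip L',248,265,.06),('R',266,265,.06),('fgrip rear',257,164,.06),('blade top front',257,57,.042),('roller rear',257,20,.0275)]:
    P=plane(f,u,v,z,T)-O; print(nm,np.round([1000*P@a,1000*P@n],1))
s=41
print(delta(tcp(),O+a*.041+[0,0,.095],103.2), delta(tcp(),O+a*.041+[0,0,.0425],103.2))
```

```text
rgrip rear [25.7 -0.5]
rgrip L [36.3  5.4]
R [36.3 -6.4]
fgrip rear [103.9  -0.4]
blade top front [163.1  -0.5]
roller rear [184.9  -0.5]
[ 0.0082 -0.0002  0.0236  0.0749  0.0538  0.0157] [ 0.0607 -0.0002  0.0236  0.0749  0.0538  0.0157]
```

Emit:
play_rows --pt "-1 0.008 0 0.0236 0 0 0" --pt "-1 0.03 0 0.0236 0 0 0" --pt "-1 0.05 0 0.0236 0 0 0" --pt "-1 0.06 0 0.0236 0 0 0" --pt "-1 0.06 0 0.0236 0 0 0" --pt "-1 0.06 0 0.0236 0 0 0" --pt "1 0.06 0 0.0236 0 0 0" --pt "1 0.06 0 0.0236 0 0 0" --pt "1 0.06 0 0.0236 0 0 0" --pt "1 0.06 0 0.0236 0 0 0" --pt "1 0.06 0 0.0236 0 0 0" --pt "1 0.06 0 0.0236 0 0 0"

```text
time: 8.82
eef_pos: [0.4338, 0.386, 0.0432]
ee_rot: [-1.376, 1.091, 1.376]
ft_force: [1.6, 0.2, 0.7]
width: 0.0125
```

Emit:
play_rows --pt "1 0 0 0 0 0 0" --pt "1 0 0 0 0 0 0"

```text
time: 8.98
eef_pos: [0.4339, 0.3861, 0.0433]
ee_rot: [-1.376, 1.091, 1.376]
ft_force: [0.7, 0.1, 2.0]
width: 0.0111
```

Run:
```python
from h import *
np.set_printoptions(suppress=True)
T=tcp(); print(T)
f=viewer.grab_frame("wrist"); b=cv2.convertScaleAbs(f["pixels"],alpha=2,beta=10); cv2.imwrite("pics/w7.png",b)
t=viewer.grab_frame("top"); cv2.imwrite("pics/t7.png",t["pixels"]);crop(t["pixels"],200,120,400,270,4,"pics/t7c.png")
s=viewer.grab_frame("side"); crop(s["pixels"],170,160,290,310,4,"pics/s7.png")
a=np.array([np.cos(np.radians(-76.8)),np.sin(np.radians(-76.8)),0]); n=np.array([-a[1],a[0],0]);O=np.array([.424,.428,0])
print('tcp s,n',(T[:3,3]-O)@a,(T[:3,3]-O)@n, np.degrees(np.arctan2(T[1,2],T[0,2])))
for u in (612,622,655): 
  P=plane(t,200+u/4,120+348/4,.03)-O; print(u,P@a,P@n)
```

```text
[[ 0.00040191 -0.97367471 -0.22794167  0.43392829]
 [ 0.00049456 -0.22794147  0.97367471  0.38611954]
 [-0.9999998  -0.00050406  0.00038993  0.04332925]
 [ 0.          0.          0.          1.        ]]
tcp s,n 0.043041063493307864 0.00010253818452753953 103.17592039449458
612 0.34689590402364145 0.0027486204598403934
622 0.352713270998973 0.001263090583670622
655 0.37191328202873375 -0.0036398474858111217
```

View pics/w7.png

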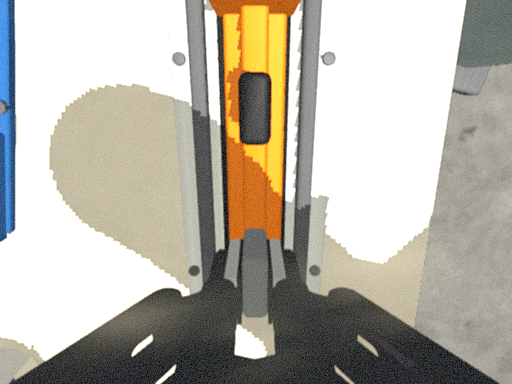

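View pics/t7c.png

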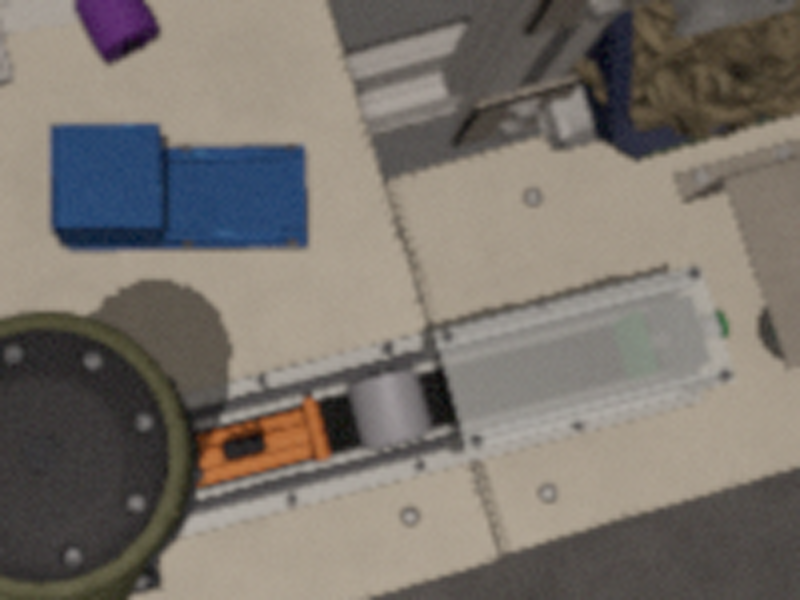

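View pics/s7.png

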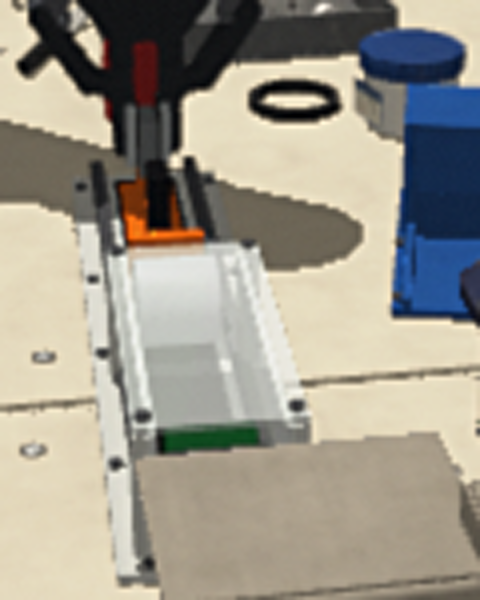

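Emit:
play_rows --pt "1 0 0 -0.006 0 0 0" --pt "1 0 0 -0.012 0 0 0" --pt "1 0 0 -0.016 0 0 0" --pt "1 0 0 -0.019 0 0 0" --pt "1 0 0 -0.022 0 0 0" --pt "1 0 0 -0.025 0 0 0" --pt "1 0 0 -0.028 0 0 0" --pt "1 0 0 -0.032 0 0 0" --pt "1 0 0 -0.036 0 0 0" --pt "1 0 0 -0.04 0 0 0" --pt "1 0 0 -0.044 0 0 0" --pt "1 0 0 -0.048 0 0 0"

```text
time: 10.13
eef_pos: [0.445, 0.3391, 0.0433]
ee_rot: [-1.376, 1.091, 1.376]
ft_force: [-0.3, 3.0, 5.3]
width: 0.0114
```

Emit:
play_rows --pt "1 0 0 -0.004 0 0 0" --pt "1 0 0 -0.008 0 0 0" --pt "1 0 0 -0.012 0 0 0" --pt "1 0 0 -0.016 0 0 0" --pt "1 0 0 -0.02 0 0 0" --pt "1 0 0 -0.024 0 0 0" --pt "1 0 0 -0.028 0 0 0" --pt "1 0 0 -0.032 0 0 0" --pt "1 0 0 -0.036 0 0 0" --pt "1 0 0 -0.04 0 0 0" --pt "1 0 0 -0.044 0 0 0" --pt "1 0 0 -0.048 0 0 0"

```text
time: 11.13
eef_pos: [0.4559, 0.2923, 0.0433]
ee_rot: [-1.376, 1.091, 1.376]
ft_force: [-0.3, 3.3, 5.3]
width: 0.0106
```

```bash
cat >> h.py <<'E'
a=np.array([np.cos(np.radians(-76.8)),np.sin(np.radians(-76.8)),0]); n=np.array([-a[1],a[0],0]);O=np.array([.424,.428,0])
def st():
    s=bot.observe(); P=s["eef_pos"]-O
    print('t %.2f s %.1f n %.1f z %.1f F along %.2f lat %.2f up %.2f'%(s["time"],1000*P@a,1000*P@n,1000*P[2],s["ft_force"]@a,s["ft_force"]@n,s["ft_force"][2]))
E
python3 - <<'E'
from h import *
st()
t=viewer.grab_frame("top"); crop(t["pixels"],200,120,400,270,4,"pics/t8c.png")
s=viewer.grab_frame("side"); crop(s["pixels"],170,160,290,310,4,"pics/s8.png")
E
```

```text
t 11.13 s 139.4 n 0.0 z 43.3 F along -3.32 lat 0.47 up 5.28
```

View pics/t8c.png

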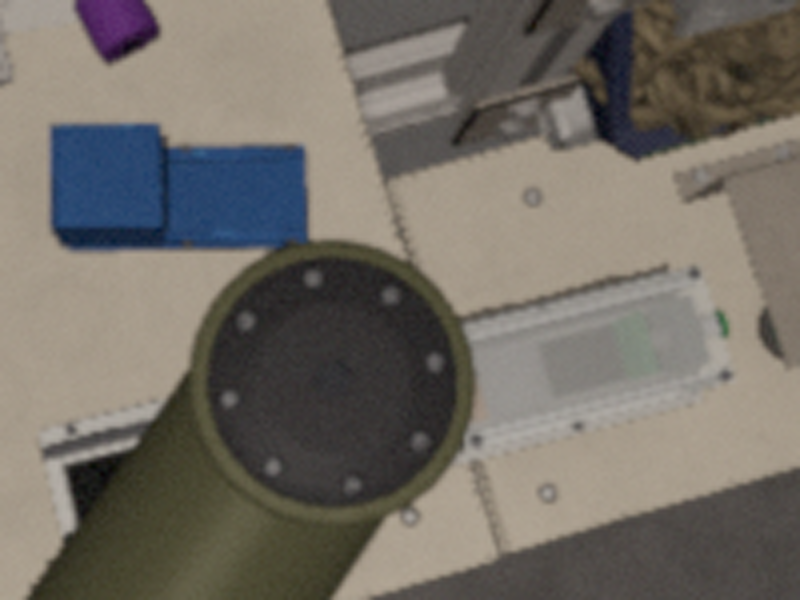

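View pics/s8.png

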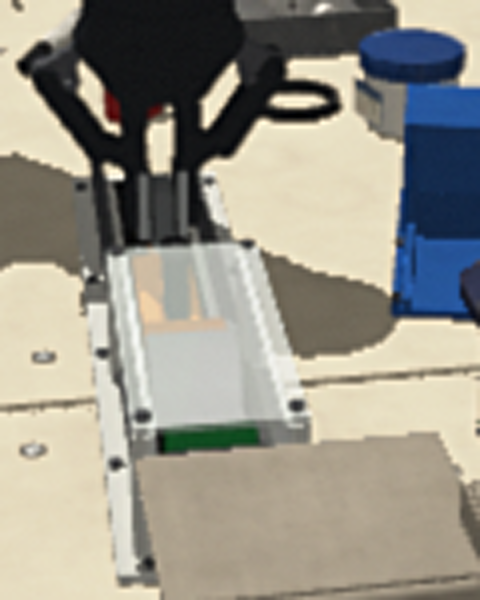

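Emit:
play_rows --pt "1 -0.0003 0 -0.004 0 0 0" --pt "1 -0.0004 0 -0.008 0 0 0" --pt "1 -0.0004 0 -0.012 0 0 0" --pt "1 -0.0004 0 -0.016 0 0 0" --pt "1 -0.0004 0 -0.02 0 0 0" --pt "1 -0.0004 0 -0.024 0 0 0" --pt "1 -0.0004 0 -0.027 0 0 0" --pt "1 -0.0004 0 -0.03 0 0 0" --pt "1 -0.0004 0 -0.033 0 0 0"

```text
time: 11.98
eef_pos: [0.4632, 0.26, 0.0433]
ee_rot: [-1.376, 1.092, 1.377]
ft_force: [-0.3, 2.0, 3.9]
width: 0.0109
```

Run:
```python
from h import *
st()
t=viewer.grab_frame("top"); crop(t["pixels"],300,170,400,245,8,"pics/t9c.png")
```

```text
t 11.98 s 172.5 n -0.2 z 43.3 F along -2.00 lat 0.12 up 3.90
```

View pics/t9c.png

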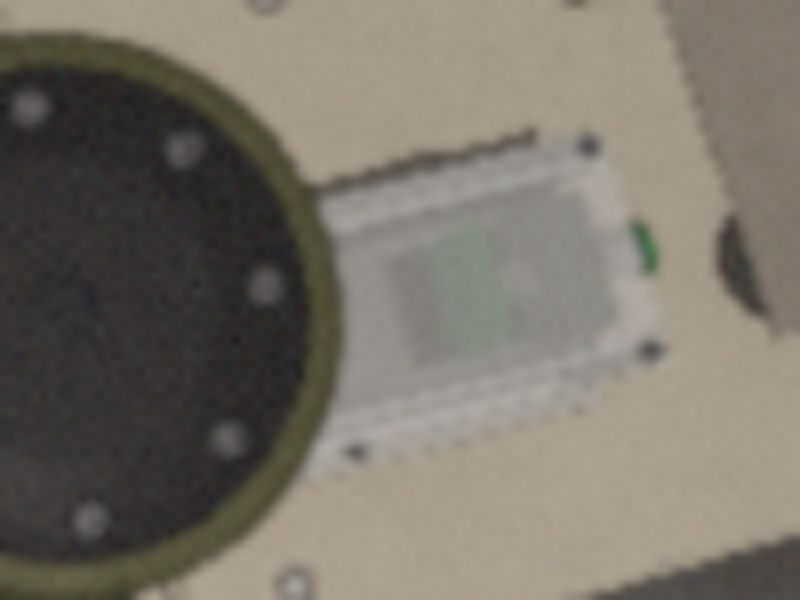

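Emit:
play_rows --pt "1 0 0 -0.002 0 0 0" --pt "1 0 0 -0.004 0 0 0" --pt "1 0 0 -0.006 0 0 0" --pt "1 0 0 -0.008 0 0 0" --pt "1 0 0 -0.01 0 0 0" --pt "1 0 0 -0.0115 0 0 0" --pt "1 0 0 -0.013 0 0 0" --pt "1 0 0 -0.0145 0 0 0"

```text
time: 12.7
eef_pos: [0.4665, 0.2461, 0.0433]
ee_rot: [-1.376, 1.092, 1.377]
ft_force: [-0.2, 2.5, 3.0]
width: 0.0109
```

Emit:
play_rows --pt "1 0 0 -0.001 0 0 0" --pt "1 0 0 -0.002 0 0 0" --pt "1 0 0 -0.003 0 0 0" --pt "1 0 0 -0.004 0 0 0"

```text
time: 13.03
eef_pos: [0.4673, 0.2423, 0.0433]
ee_rot: [-1.376, 1.092, 1.377]
ft_force: [-2.1, 2.9, 4.9]
width: 0.0113
```

Run:
```python
from h import *
st()
t=viewer.grab_frame("top"); crop(t["pixels"],300,170,400,245,8,"pics/t10c.png")
```

```text
t 13.03 s 190.7 n -0.2 z 43.3 F along -3.33 lat -1.41 up 4.93
```

View pics/t10c.png

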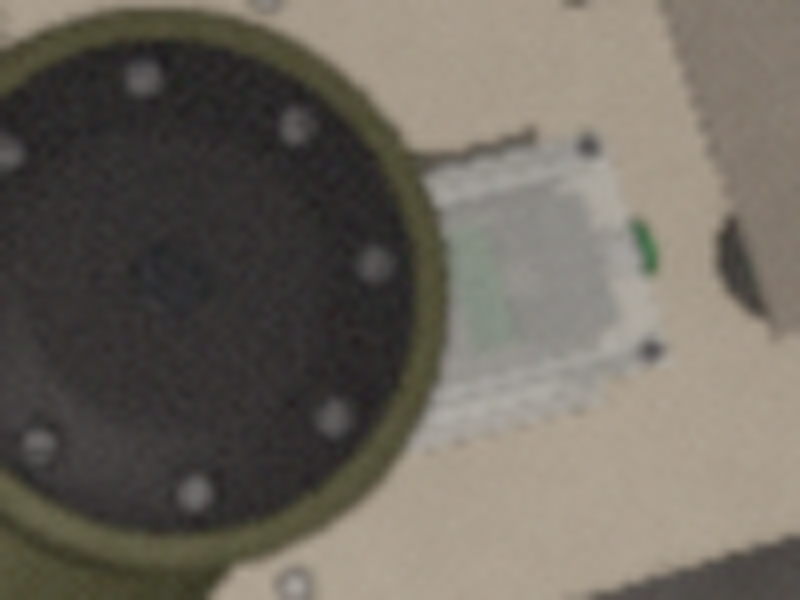

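Emit:
play_rows --pt "1 0 0 -0.001 0 0 0" --pt "1 0 0 -0.002 0 0 0" --pt "1 0 0 -0.003 0 0 0" --pt "1 0 0 -0.004 0 0 0"

```text
time: 13.42
eef_pos: [0.4681, 0.2392, 0.0433]
ee_rot: [-1.376, 1.09, 1.377]
ft_force: [-1.8, 6.0, 3.0]
width: 0.011
```

Run:
```python
from h import *
st()
```

```text
t 13.42 s 193.9 n -0.2 z 43.3 F along -6.22 lat -0.42 up 3.00
```

Emit:
play_rows --pt "1 0 0 -0.001 0 0 0" --pt "1 0 0 -0.002 0 0 0" --pt "1 0 0 -0.003 0 0 0"

```text
time: 13.67
eef_pos: [0.4688, 0.2363, 0.0433]
ee_rot: [-1.376, 1.09, 1.377]
ft_force: [-1.8, 5.9, 2.7]
width: 0.011
```

Run:
```python
from h import *
st()
t=viewer.grab_frame("top"); crop(t["pixels"],300,170,400,245,8,"pics/t11c.png")
s=viewer.grab_frame("side"); crop(s["pixels"],170,190,290,300,5,"pics/s11.png")
```

```text
t 13.67 s 196.9 n -0.2 z 43.3 F along -6.13 lat -0.38 up 2.71
```

View pics/t11c.png

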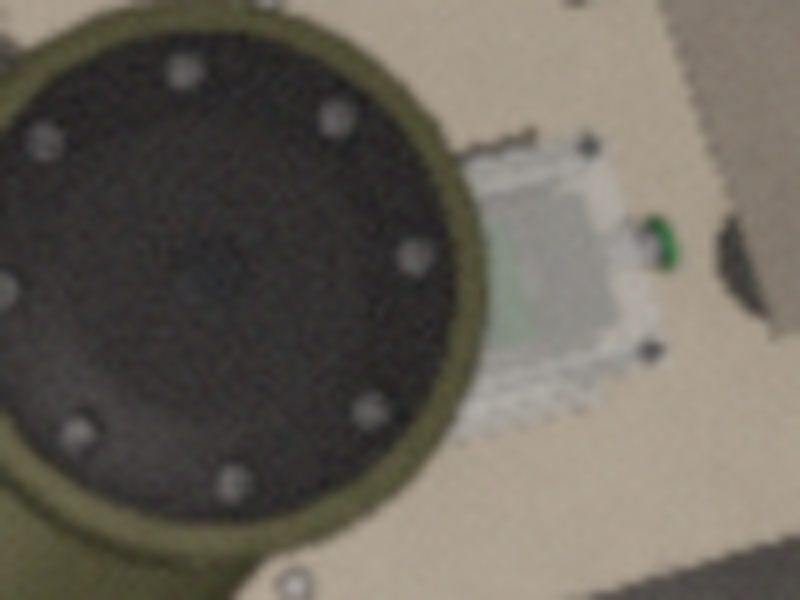

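View pics/s11.png

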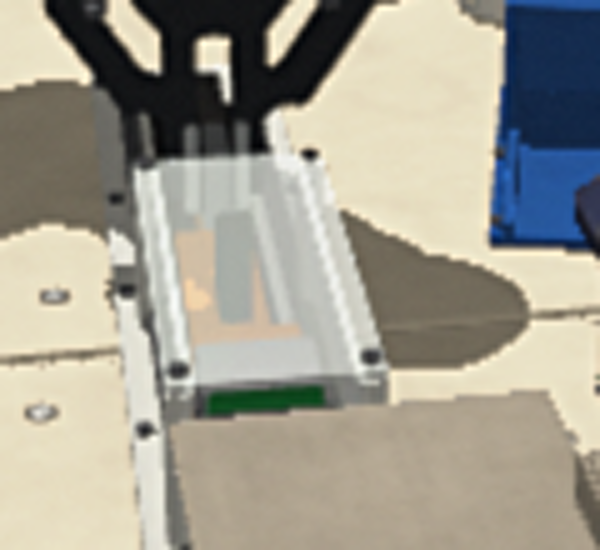

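Emit:
play_rows --pt "1 0 0 -0.001 0 0 0" --pt "1 0 0 -0.002 0 0 0" --pt "1 0 0 -0.003 0 0 0"

```text
time: 14.02
eef_pos: [0.4695, 0.2334, 0.0433]
ee_rot: [-1.376, 1.09, 1.377]
ft_force: [-2.3, 5.1, 2.4]
width: 0.0112
```

Emit:
play_rows --pt "1 0 0 -0.001 0 0 0" --pt "1 0 0 -0.0015 0 0 0"

```text
time: 14.18
eef_pos: [0.4698, 0.2319, 0.0433]
ee_rot: [-1.376, 1.09, 1.377]
ft_force: [-1.2, 6.2, 3.0]
width: 0.011
```

Run:
```python
from h import *
st()
t=viewer.grab_frame("top"); crop(t["pixels"],300,170,400,245,8,"pics/t12c.png")
```

```text
t 14.18 s 201.4 n -0.2 z 43.3 F along -6.28 lat 0.22 up 2.98
```

View pics/t12c.png

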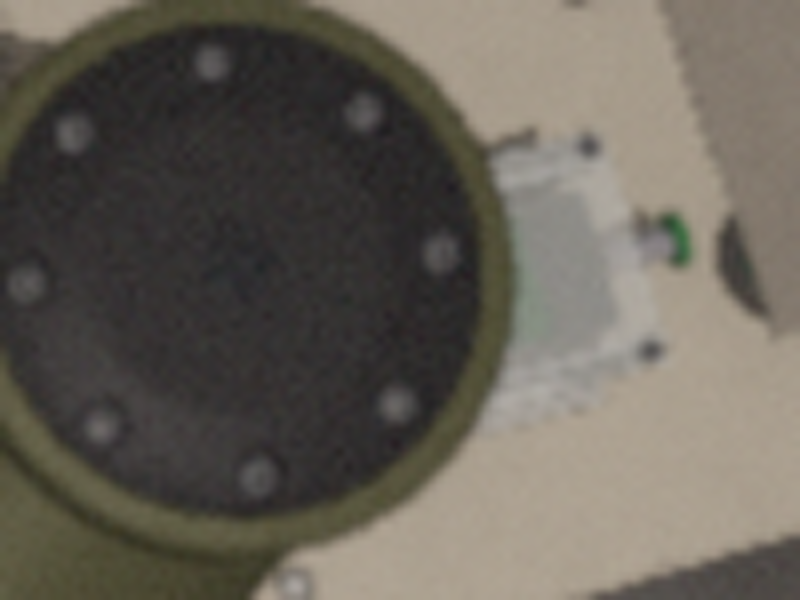

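Button has moved from about u=643 to 676 (≈10 mm); force is still steady, so the stop isn't reached yet.

Emit:
play_rows --pt "1 0 0 -0.0005 0 0 0" --pt "1 0 0 -0.001 0 0 0" --pt "1 0 0 -0.0015 0 0 0"

```text
time: 14.48
eef_pos: [0.4702, 0.2305, 0.0433]
ee_rot: [-1.376, 1.09, 1.377]
ft_force: [-2.3, 7.6, 2.7]
width: 0.0108
```

Emit:
play_rows --pt "1 0 0 -0.0005 0 0 0" --pt "1 0 0 -0.0005 0 0 0"

```text
time: 14.65
eef_pos: [0.4702, 0.2305, 0.0433]
ee_rot: [-1.375, 1.089, 1.378]
ft_force: [-3.6, 7.0, 3.1]
width: 0.011
```

Run:
```python
from h import *
st()
```

```text
t 14.65 s 202.9 n -0.1 z 43.3 F along -7.61 lat -1.96 up 3.05
```

Emit:
play_rows --pt "1 0 0 -0.0005 0 0 0" --pt "1 0 0 -0.001 0 0 0" --pt "1 0 0 -0.001 0 0 0"

```text
time: 14.9
eef_pos: [0.4703, 0.2304, 0.0434]
ee_rot: [-1.374, 1.088, 1.379]
ft_force: [-3.8, 10.8, 3.3]
width: 0.0111
```

Run:
```python
from h import *
st()
t=viewer.grab_frame("top"); crop(t["pixels"],300,170,400,245,8,"pics/t13c.png")
```

```text
t 14.90 s 203.0 n -0.0 z 43.4 F along -11.38 lat -1.19 up 3.29
```

View pics/t13c.png

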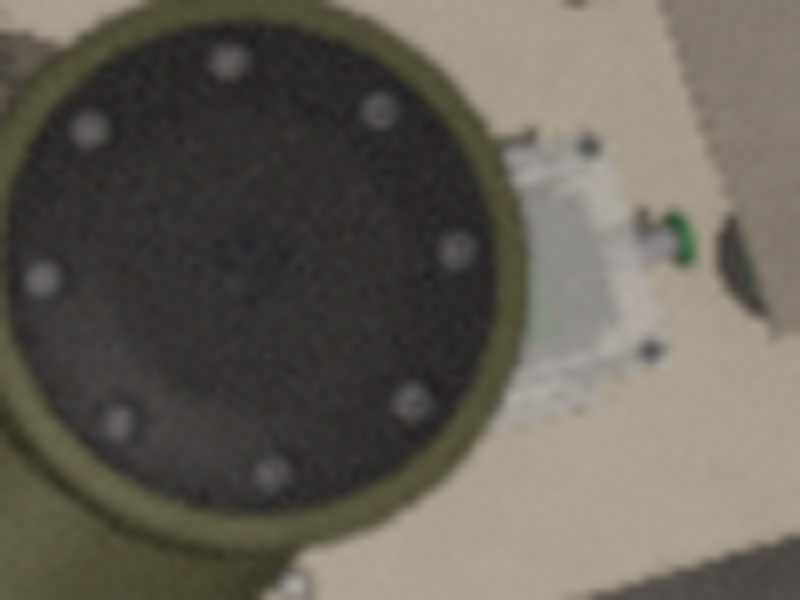

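Emit:
play_rows --pt "1 0 0 0.002 0 0 0" --pt "1 0 0 0.005 0 0 0" --pt "1 0 0 0.01 0 0 0" --pt "1 0 0 0.018 0 0 0" --pt "1 0 0 0.03 0 0 0" --pt "1 0 0 0.045 0 0 0" --pt "1 0 0 0.06 0 0 0" --pt "1 0 0 0.075 0 0 0" --pt "1 0 0 0.09 0 0 0" --pt "1 0 0 0.105 0 0 0" --pt "1 0 0 0.12 0 0 0" --pt "1 0 0 0.13 0 0 0"

```text
time: 15.95
eef_pos: [0.4405, 0.3567, 0.0433]
ee_rot: [-1.377, 1.091, 1.377]
ft_force: [0.2, -2.6, 4.6]
width: 0.0111
```

Emit:
play_rows --pt "1 0 0 0.006 0 0 0" --pt "1 0 0 0.01 0 0 0" --pt "1 0 0 0.01 0 0 0"

```text
time: 16.2
eef_pos: [0.4385, 0.3658, 0.0433]
ee_rot: [-1.376, 1.09, 1.378]
ft_force: [-0.4, 1.2, 2.9]
width: 0.0115
```

Run:
```python
from h import *
st()
t=viewer.grab_frame("top"); crop(t["pixels"],220,150,400,270,4.4,"pics/t14c.png")
s=viewer.grab_frame("side"); crop(s["pixels"],170,170,290,300,4.5,"pics/s14.png")
```

```text
t 16.20 s 63.9 n -0.1 z 43.3 F along -1.25 lat -0.11 up 2.87
```

View pics/t14c.png

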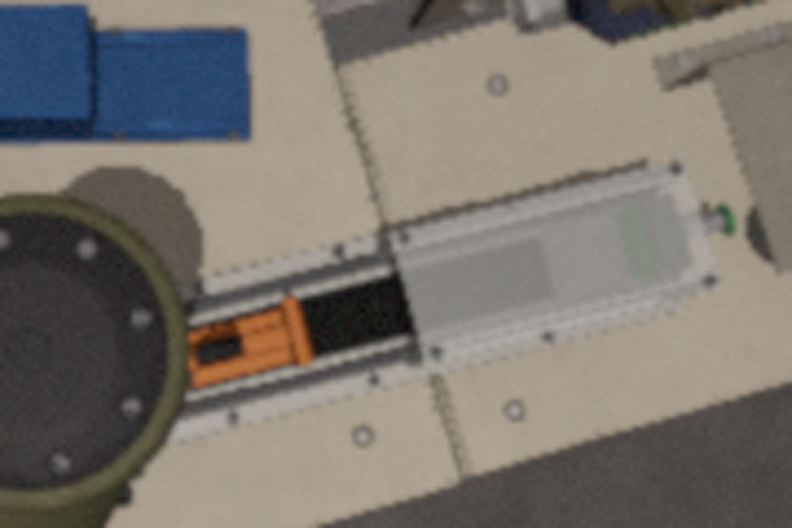

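View pics/s14.png

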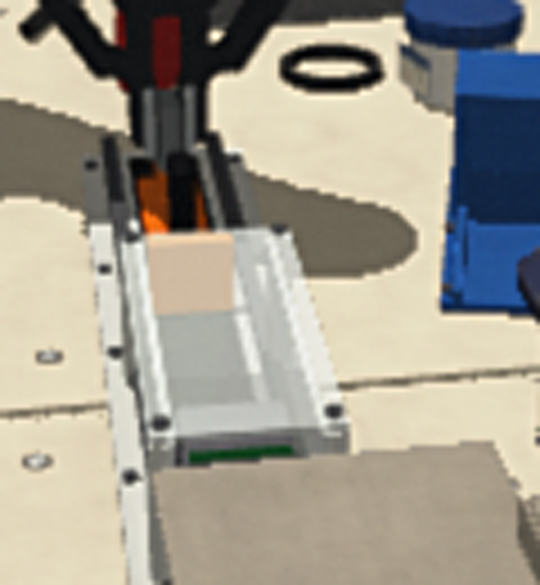

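Emit:
play_rows --pt "1 0 0 0 0 0 0" --pt "-1 0 0 0 0 0 0" --pt "-1 0 0 0 0 0 0" --pt "-1 0 0 0 0 0 0" --pt "-1 0 0 0 0 0 0" --pt "-1 0 0 0 0 0 0" --pt "-1 0 0 0 0 0 0" --pt "-1 -0.02 0 0 0 0 0" --pt "-1 -0.05 0 0 0 0 0" --pt "-1 -0.09 0 0 0 0 0" --pt "-1 -0.12 0 0 0 0 0" --pt "-1 -0.15 0 0 0 0 0"

```text
time: 17.3
eef_pos: [0.4389, 0.3644, 0.1956]
ee_rot: [-1.376, 1.09, 1.376]
ft_force: [-0.1, 0.4, 0.3]
width: 0.0859
```

Emit:
play_rows --pt "-1 0 0 0 0 0 0" --pt "-1 0 0 0 0 0 0" --pt "-1 0 0 0 0 0 0"

```text
time: 17.55
eef_pos: [0.4385, 0.3644, 0.1926]
ee_rot: [-1.376, 1.092, 1.377]
ft_force: [-0.1, -0.4, 0.2]
width: 0.0855
```

Run:
```python
from h import *
st()
t=viewer.grab_frame("top"); crop(t["pixels"],300,150,400,245,6,"pics/t15c.png")
f=viewer.grab_frame("wrist"); cv2.imwrite("pics/w15.png",cv2.convertScaleAbs(f["pixels"],alpha=1.6))
```

```text
t 17.55 s 65.2 n -0.4 z 192.6 F along 0.35 lat -0.15 up 0.25
```

View pics/t15c.png

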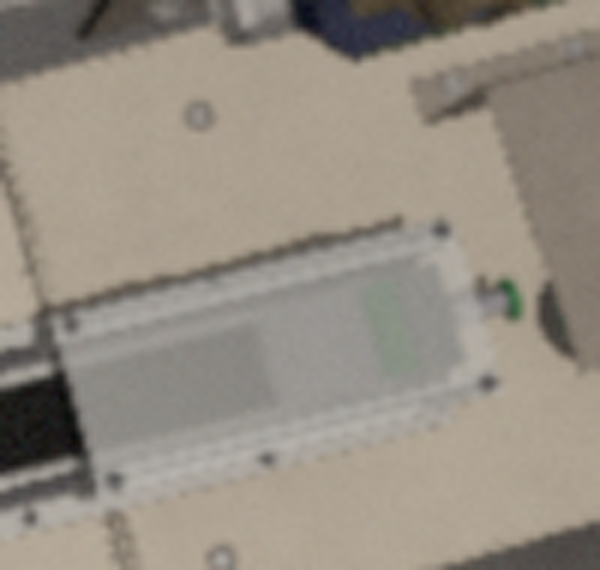

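View pics/w15.png

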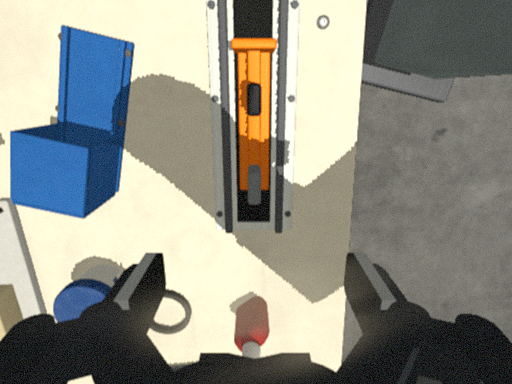

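```bash
python3 -c "
from h import *
bot.finish_job(); st()"
```

```text
the job is handed in; nothing more can be done
the job is handed in; nothing more can be done
```

I've handed the job in at about 17.6 s. As far as my checks show, the green slide is fully home and the pusher is lying free in the open trough.

- **What I did:** I drew the pusher out of the garage by its front grip, set it down in the trough behind the roller and let go. I then took it again by the rear grip and rolled the steel roller into the hood at 48 mm/s or less, slowing to about 12 mm/s or less for the slide. After that I drew the pusher back out, released it and raised the arm clear.
- **Slide home:** The push force sat at about 6 N while the slide moved. Then the pusher stopped advancing and the force rose to 11 N, about 12 mm after I judged the roller first touched the slide. In the top view the green button had moved out by about 12 mm, and it was still out in the last picture.
- **Roller:** It was still against the slide after the pusher left. The fingers never went near it, and I left the purple look-alike alone.
- **Pusher and other things:** The pusher lies straight between the rails, with its blade about 55 mm short of the hood. The tub, bottle and ring look undisturbed.

One estimate was off: from the first top picture I expected the stop about 7 mm earlier than I found it by touch. I went by the force and the button travel instead.

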